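# Load a circuit board in the holder and set its clamp nut

## Task

Lift the circuit board onto the two narrow rails of the board holder, bare end first under the clamp bar and up to the stops, centred and square on the rails, and let it go. Then screw the knurled nut down clockwise until it bottoms out, back it off a quarter turn so that the board keeps a little play, and finish still gripping the nut there, without letting go of it. Leave the screwdriver, jar and parts tray alone.

Things in the scene. Friction and masses are not known exactly. Their poses are not given: they have to be found in the camera images.
- board: Loose dark green circuit board 80 (x) by 120 (y) by 3 mm, about 220 g, lying flat on the bench. Origin: centre of the underside, z up. Grip: finned aluminium heat sink, 36 (x) by 40 (y) mm, centred, 3 to 33 mm above the origin; 22 mm of free board at each x side. Its -y end has a white connector and two black cylinders, up to 15 mm high, y below -31 mm. Its +y end is bare.
- board_end (a point): Middle of the bare (+y) edge of the board at its underside, 60 mm from the board's origin along its +y. From y = 20 mm to this edge nothing stands over 2 mm tall.
- holder: Board holder fixed to the bench; aluminium base 120 mm (x) by 195 mm (y from -67 to 128), 10 mm thick. Origin: at bench level below the middle of a seated board; z up. Behind the rails (+y) are the stops, clamp bar and stud. The stud, 10 mm thick, stands upright at x = 0, y = 90 mm, top 114 mm above the bench. Seated, the board has the holder's x and y directions.
- seat (a point): Middle between the two rail tops, 45 mm above the holder's origin: the place of a seated board's origin. Steel rails 6 mm wide run along the holder's y at x = -30 and 30 mm, y = -60 to 60 mm. The board comes in along +y until its bare edge meets two stop blocks (x = -30 and 30 mm, 14 mm wide, faces at y = 61 mm, tops 54 mm above the bench).
- bar_edge (a point): Middle of the clamp bar's front (-y) lower edge, at y = 45 mm in the holder's frame, x = 0. The bar is 24 mm wide (x), 8 mm thick, reaches back to y = 107 mm, and rides up and down with the nut: underside 50 mm above the bench with the nut bottomed out (2 mm over a seated board, never touching it), 1.91 mm higher per rad, so 55 to 58 mm at the start.
- thread (a joint): Turn of the knurled nut: 0 rad = bottomed out (hard stop), growing as it is unscrewed (anticlockwise from above); 1.571 = backed off a quarter turn. Screwing down is clockwise from above. Starts at 2.6 to 4.2 rad, stays where it is left, takes about 0.05 N m to turn, moves 12 mm a turn (1.91 mm per rad). Cannot come off (stop at 6 rad).
- nut: Round brass knurled nut, 30 mm diameter, 32 mm tall, on the stud, which passes through it. Origin: centre of its underside, 62 mm above the bench when bottomed out, 1.91 mm higher per rad; z up, turns with the nut. Below it a 4 mm thick, 22 mm wide collar, then the clamp bar. Grip it from above at any yaw with fingertips above the bar; the gripper should sink with it.
- nut_top (a point): Centre of the top face of the nut, on its axis, 32 mm above its underside.
- screwdriver: Bystander: screwdriver lying beyond the work; leave alone.
- jar: Bystander: closed jar, 48 mm diameter, 45 mm tall; leave alone.
- parts_tray: Bystander: shallow grey tray, 90 by 120 by 30 mm; leave alone.
There are look-alikes about, which are no part of the job. Leave any blue, purple or yellow look-alike of the board alone.

How it is judged:
By the outcome, as a careful person would: the job done as asked, in the order asked, and still so for the second after the job is handed in, while the arm keeps its last pose, push and grip.
It also fails if it takes over 72 s, if anything falls off the work surface, if the arm or the gripper's body presses on something with over 40 N, if the wrist force passes 120 N, or if a joint passes its speed limit or range.

## Robot

A 7-joint arm with a two-finger parallel gripper is mounted at the origin on the work surface. World frame = base frame: x ahead of the robot, y to its left, z up, the work surface at z = 0. Lengths are in m, angles in rad, forces in N, time in s.
With the tool pointing down it reaches from about 0.4 to 0.85 m from the base axis. Payload 10.4 kg.
Tool frame: the origin (TCP) lies on the centre line of the jaws, within the pads' length; the fingertips stand 8 mm ahead of it and the grasp point (between the pads) lies 11 mm behind it; z points along the fingers, y is the direction in which the jaws open and shut (so a half turn about z gives the same grasp; the last joint's range is limited). The gripper opens to 85 mm and grips with 20 to 120 N. Pads are 22 mm wide; open, the fingers measure 114 mm over their backs; the gripper's body (76 mm by 85 mm) begins 54 mm behind the grasp point. The pads swing forward as they close: fully open they stand 13 mm farther back than shut.
Start: joints at [1.105, 0.332, -0.065, 1.46, 0.022, 1.35, -0.088], TCP at [0.268, -0.565, 0.239] pointing down, gripper open.
Joint ranges: [-2.6, 2.6], [-0.5, 2.12], [-1.47, 1.34], [0.16, 2.42], [-1.27, 4.41], [0.06, 2.06], [-2.6, 2.6]. Speed limits (rad/s): [2.22, 2.22, 2.79, 2.79, 3.14, 3.14, 3.14].

## Interface

Orientations are given as a unit quaternion [x, y, z, w].
In Python, from workcell import manip gives the robot as it stands.
- The arm moves only by the tool arm_command, never from a script. Its argument "targets" is text: rows parted by semicolons, each of 6 numbers parted by spaces: the shift along the tool's x, y, z in mm, then the turn, a rotation vector about the tool's x, y, z in rad. A call has 1 to 5 rows; each row shifts and turns the commanded pose from where the row before left it, along the tool's axes as they then stand; what a row does not reach is not made up. A row lasts 1/8 s, in which the tool goes at most 62.5 mm and 10.7 degrees, less where a joint would pass 70% of its speed; a pose out of reach is approached as far as the arm can. A call is refused whole if a number of a shift passes 62.5 or a number of a turn 0.188, either way. A call with a gripper value outside its range is refused whole. "grip" is the finger opening in mm, from 0 to 85.4, set as the call begins (left out, the last holds). The fingers move at their own pace and stop on an object; "squeeze" is the grip in N (left out, the last holds). Time passes only in rows, so rows that do not move let the fingers close. It gives the time, the measured TCP pose, the force and the opening at its end, in the units of the state.
- manip.get_obs(): the state, without advancing time (a new reading comes with each control period).
- manip.camera(name): name is "side" or "top" or "wrist"; returns a dict with "frame" (400x640x3 uint8, red, green, blue), "vertical_fov" (degrees; the focal length in pixels is half the picture's height over the tangent of half this angle, whatever the lens; pixels are square), "cx", "cy" (the principal point, pixels), "rvec" (rotation vector, rad) and "tvec" (3), from world to camera coordinates, as OpenCV has them. Camera axes: x right, y down, z forward; pixel columns grow to the right and rows downward; lengths in m; the calibration is good to about 2 mm. The wrist camera is an equidistant fisheye: a pixel r from the principal point sees the ray r / f radians off the axis. A picture is of the moment at which its call begins. There is no depth.
- manip.hand_in(): hands the job in, once; it reports no verdict.
Trained networks look in a picture, given as the dict that the camera call returned (one of the last four; its "shot" number tells which), for a name from the list of things; names that differ only in an ending like _2 or _b are one class to them, and where a whole thing is asked for, a point or a joint stands for the part that bears it (a point fixed in the world has none). Each returns a list of dicts, best first, with "p" (0 to 1); they miss things now and then, are a little off and sometimes report something else, mostly with a low value. They report only what shows in the picture. A call takes as long as a camera call. They do not tell look-alikes from the thing itself.
- manip.search_frame(picture, name): "xyz" ([x, y, z] in m, in the coordinates of the camera as it stood for that picture, good to about 4 mm: the middle of the surface that is visible of it).
The state is a dict: "clock": time; "joint_pos": joint angles; "joint_velocities": joint speeds; "tau": joint torques, N m; "position": TCP position; "ee_rot": TCP orientation; "ft_force": force on the tool from outside, world axes, zero at the start; "torque": the same for the moment, N m; "grip_width": opening from 0.0 (shut) to 1.0 (fully open).
Only numpy, scipy, OpenCV 4.12 (cv2) and the standard library are available. Lean on these libraries where they do the work, as an engineer would, in place of code of your own. Each camera call takes 0.05 s, during which the arm holds its last target.

## Working session

There is one attempt and no reset: what is moved stays moved. The work goes in short steps, Python scripts to look and compute and a tool call to move; the robot and the scene stay as the last step left them, time stands still between calls to the robot, and variables do not carry over. Pictures are saved under pics/ and viewed, and the job is handed in when it is done.

Besides the shell and the picture viewer there is one more tool, called after "Emit:" as name(argument=value, ...) on one line, values as JSON. arm_command: Moves the arm, as the interface text tells. Its arguments: {"type":"object","properties":{"targets":{"type":"string"},"grip":{"type":"number"},"squeeze":{"type":"number"}},"required":["targets"]}

```bash
ls; mkdir -p pics
cat > h.py <<'E'
import numpy as np, cv2
from scipy.spatial.transform import Rotation as R
from workcell import manip
def shot(n,fn=None):
    p=manip.camera(n)
    if fn: cv2.imwrite('pics/'+fn,cv2.cvtColor(p['frame'],cv2.COLOR_RGB2BGR))
    return p
def c2w(p,x):
    Rm=cv2.Rodrigues(np.array(p['rvec'],float))[0]
    return Rm.T@(np.array(x,float)-np.array(p['tvec'],float).ravel())
def w2p(p,X):
    Rm=cv2.Rodrigues(np.array(p['rvec'],float))[0]
    c=Rm@np.array(X,float)+np.array(p['tvec'],float).ravel()
    h=p['frame'].shape[0]; f=h/2/np.tan(np.radians(p['vertical_fov'])/2)
    if p.get('fish'):
        r=np.hypot(c[0],c[1]); th=np.arctan2(r,c[2]); return p['cx']+f*th*c[0]/r,p['cy']+f*th*c[1]/r
    return p['cx']+f*c[0]/c[2],p['cy']+f*c[1]/c[2]
def ray(p,u,v,z,fish=False):
    "intersect pixel ray with plane world z"
    Rm=cv2.Rodrigues(np.array(p['rvec'],float))[0]; t=np.array(p['tvec'],float).ravel()
    h=p['frame'].shape[0]; f=h/2/np.tan(np.radians(p['vertical_fov'])/2)
    a,b=u-p['cx'],v-p['cy']
    if fish:
        r=np.hypot(a,b)+1e-9; th=r/f; d=np.array([np.sin(th)*a/r,np.sin(th)*b/r,np.cos(th)])
    else: d=np.array([a/f,b/f,1])
    o=-Rm.T@t; d=Rm.T@d
    return o+d*(z-o[2])/d[2]
E
python3 - <<'E'
from h import *
o=manip.get_obs();print({k:np.round(v,3) for k,v in o.items()})
for n in ['top','side','wrist']:
    p=shot(n,n+'0.png')
    print(n,p['vertical_fov'],p['cx'],p['cy'],np.round(c2w(p,[0,0,0]),3))
    for nm in ['board','holder','nut','board_end','bar_edge','seat','nut_top']:
        try:
            for d in manip.search_frame(p,nm)[:4]: print(nm,round(d['p'],2),np.round(c2w(p,d['xyz']),3),np.round(w2p(p,c2w(p,d['xyz'])),0) if n!='wrist' else '')
        except Exception as e: print(nm,e)
E
```

```text
pics
{'clock': np.float64(0.0), 'joint_pos': array([ 1.105,  0.333, -0.065,  1.461,  0.022,  1.35 , -0.089]), 'joint_velocities': array([ 0.001, -0.001, -0.   ,  0.001,  0.001,  0.   , -0.002]), 'tau': array([-1.0000e-03, -6.2545e+01,  4.8000e-02, -3.9162e+01,  1.6000e-02,
        1.0000e-02,  0.0000e+00]), 'position': array([ 0.268, -0.564,  0.238]), 'ee_rot': array([ 0.976,  0.22 , -0.   , -0.001]), 'ft_force': array([-0.39 ,  0.216,  0.411]), 'torque': array([-0.017, -0.021,  0.009]), 'grip_width': np.float64(0.999)}
top 51.236257355158614 322.27871289003934 198.06473028334935 [ 0.426 -0.019  1.072]
board 0.87 [ 0.502 -0.439  0.002] [490. 232.]
board 0.82 [ 0.332 -0.149  0.001] [378. 301.]
board 0.77 [ 0.499 -0.258  0.002] [419. 234.]
board 0.66 [ 0.676 -0.301  0.007] [433. 166.]
nut 0.69 [0.539 0.2   0.096] [232. 216.]
board_end 0.89 [ 0.677 -0.305 -0.   ] [434. 166.]
board_end 0.73 [ 0.337 -0.151  0.002] [379. 299.]
board_end 0.72 [ 0.498 -0.443  0.006] [492. 233.]
board_end 0.59 [ 0.5   -0.26   0.007] [420. 233.]
bar_edge 0.63 [0.545 0.188 0.074] [239. 214.]
bar_edge 0.23 [0.48
[... 385 characters left out ...]
 0.76 [0.551 0.183 0.007] [323. 263.]
nut 0.53 [0.547 0.213 0.094] [325. 251.]
board_end 0.93 [ 0.506 -0.43   0.005] [336. 144.]
board_end 0.69 [ 0.677 -0.286  0.002] [290. 167.]
board_end 0.67 [ 0.337 -0.14  -0.   ] [386. 194.]
board_end 0.6 [ 0.501 -0.245  0.002] [338. 174.]
bar_edge 0.67 [0.55  0.182 0.006] [323. 263.]
bar_edge 0.44 [0.543 0.218 0.083] [326. 255.]
seat 0.97 [0.547 0.181 0.007] [325. 263.]
seat 0.48 [0.754 0.112 0.041] [256. 237.]
nut_top 0.69 [0.542 0.215 0.096] [326. 251.]
nut_top 0.28 [0.545 0.214 0.09 ] [325. 252.]
wrist 65.70646984690485 321.5176258603162 197.62772917383066 [ 0.343 -0.529  0.374]
board 0.86 [ 0.325 -0.162  0.006] 
board_end 0.56 [ 0.324 -0.162  0.007]
```

View pics/top0.png

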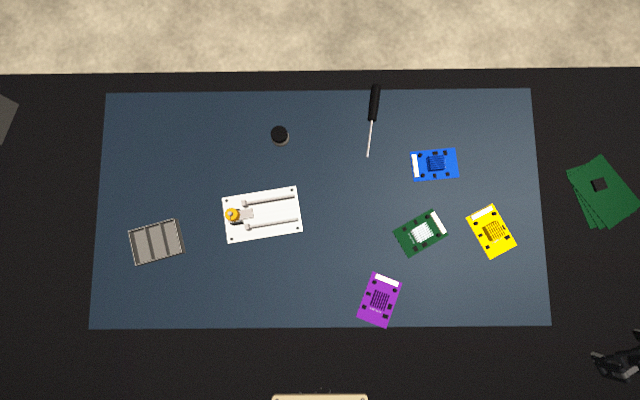

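View pics/side0.png

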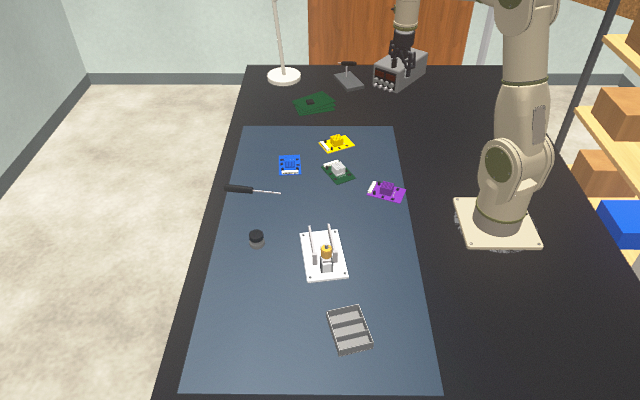

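Run:
```python
import cv2
a=cv2.imread('pics/top0.png')
c=a[120:340,340:540]; cv2.imwrite('pics/crop0.png',cv2.resize(c,None,fx=2.7,fy=2.7,interpolation=cv2.INTER_CUBIC))
c=a[150:290,180:320]; cv2.imwrite('pics/crop1.png',cv2.resize(c,None,fx=4.2,fy=4.2,interpolation=cv2.INTER_CUBIC))
```

```text
(no output)
```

View pics/crop0.png

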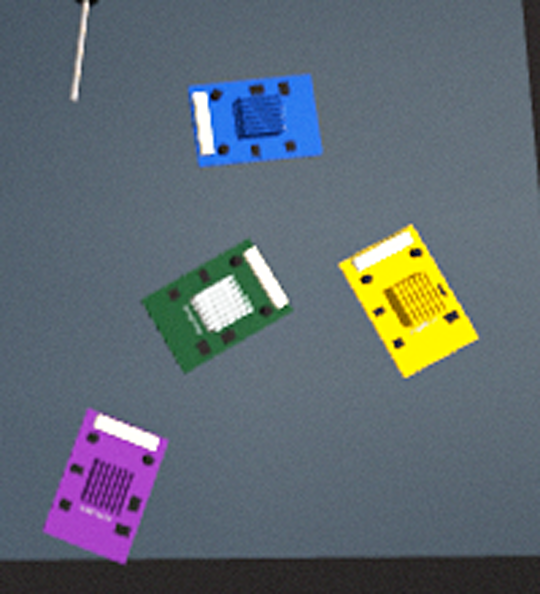

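View pics/crop1.png

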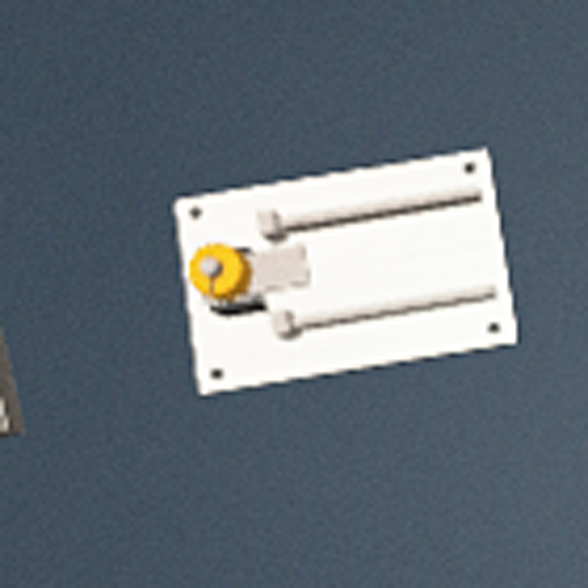

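Candidates (top view):
- green board with heat sink at (420,234)
- blue look-alike at (435,164)
- yellow look-alike at (491,231)
- purple look-alike at (380,300)
- stack of dark green boards off the mat at (602,192)

I choose (420,234): in the crop it is dark green, has the silver finned sink, and its white connector is at the right, so the bare end points left and down. The holder is at (262,214), with its nut at (233,215) on the left. Next I fit the board and holder outlines.

Run:
```python
from h import *
p=shot('top'); s=shot('side')
def fit(p,mask,z):
    m=mask.astype(np.uint8)
    n,l,st,c=cv2.connectedComponentsWithStats(m)
    return n,l,st,c
def rect(p,seed,cond,z,w,h):
    im=p['frame'].astype(int); m=cond(im).astype(np.uint8)
    m=cv2.morphologyEx(m,cv2.MORPH_CLOSE,np.ones((9,9)))
    n,l,st,c=cv2.connectedComponentsWithStats(m); k=l[seed[1],seed[0]]
    ys,xs=np.where(l==k)
    hull=cv2.convexHull(np.c_[xs,ys].astype(np.int32))[:,0].astype(float)
    P=np.array([ray(p,u,v,z)[:2] for u,v in hull])*1000
    r=cv2.minAreaRect(P.astype(np.float32)); b=cv2.boxPoints(r)
    print(seed,k,len(xs),'c',np.round(r[0],1),'size',np.round(r[1],1),'ang',round(r[2],2))
green=lambda i:(i[...,1]>i[...,0]+20)&(i[...,1]>i[...,2]+15)
white=lambda i:(i.min(-1)>140)
rect(p,(405,236),green,.003,80,120)
rect(s,(348,177),green,.003,80,120)
rect(p,(265,216),white,.010,0,0)
rect(s,(323,265),white,.010,0,0)
```

```text
(405, 236) 2 1159 c [ 501.5 -260.7] size [ 79.2 119.7] ang 28.88
(348, 177) 2 280 c [ 500.9 -256.6] size [ 78.  119.9] ang 30.16
(265, 216) 4 3589 c [552.8 144.3] size [121.3 196.2] ang 8.87
(323, 265) 21 2001 c [554.8 135.5] size [122.3 230.4] ang 8.89
```

```bash
cat >> h.py <<'E'
def plan(x,y,z,yawdeg,obs=None):
    "tool-axes shift (mm) needed now, and turn (rotvec in tool axes) to reach the down pose"
    o=obs or manip.get_obs(); c,s=np.cos(np.radians(yawdeg)),np.sin(np.radians(yawdeg))
    T=np.array([[c,s,0],[s,-c,0],[0,0,-1]]).astype(float)
    C=R.from_quat(o['ee_rot']).as_matrix()
    sh=C.T@(np.array([x,y,z])-o['position'])*1000
    sh2=T.T@(np.array([x,y,z])-o['position'])*1000
    rv=R.from_matrix(C.T@T).as_rotvec()
    print('t',o['clock'],'pos',np.round(o['position'],4),'yaw',round(np.degrees(np.arctan2(C[1,0],C[0,0])),2),'shift now',np.round(sh,1),'shift after turn',np.round(sh2,1),'turn',np.round(rv,3),'q',np.round(o['joint_pos'],2),'F',np.round(o['ft_force'],1),'M',np.round(o['torque'],2),'g',round(o['grip_width']*85.4,1))
E
python3 - <<'E'
from h import *
plan(.5015,-.2595,.2,119)
E
```

```text
t 1.3 pos [ 0.2678 -0.5647  0.2393] yaw 25.37 shift now [ 341.9 -175.7   39.3] shift after turn [153.7 352.4  39.3] turn [ 0.     0.    -1.634] q [ 1.11  0.33 -0.06  1.46  0.02  1.35 -0.09] F [ 0.1 -0.1  0.6] M [-0.06  0.    0.  ] g 85.4
```

Emit:
arm_command(targets="34 -17.6 4 0 0 0;34 -17.6 4 0 0 0;34 -17.6 4 0 0 0;34 -17.6 4 0 0 0;34 -17.6 4 0 0 0", grip=85.4, squeeze=40)

```text
clock: 1.92
position: [0.3844, -0.4114, 0.2194]
ee_rot: [0.976, 0.22, 0.0, 0.0]
ft_force: [-0.2, 0.0, -0.1]
grip_width: 1.0
```

Emit:
arm_command(targets="34 -17.6 4 0 0 0;34 -17.6 4 0 0 0;34 -17.6 4 0 0 0;34 -17.6 4 0 0 0;34 -17.6 4 0 0 0")

```text
clock: 2.55
position: [0.5003, -0.2591, 0.1994]
ee_rot: [0.976, 0.22, 0.0, 0.0]
ft_force: [-0.5, 0.5, 0.7]
grip_width: 1.002
```

Emit:
arm_command(targets="0 0 0 0 0 -0.18;0 0 0 0 0 -0.18;0 0 0 0 0 -0.18;0 0 0 0 0 -0.18;0 0 0 0 0 -0.18")

```text
clock: 3.18
position: [0.4996, -0.2601, 0.1994]
ee_rot: [0.781, 0.624, 0.0, 0.0]
ft_force: [-0.4, -0.6, -0.1]
grip_width: 1.001
```

Emit:
arm_command(targets="0 0 0 0 0 -0.18;0 0 0 0 0 -0.18;0 0 0 0 0 -0.18;0 0 0 0 0 -0.18;0 0 0 0 0 -0.014")

```text
clock: 3.8
position: [0.4996, -0.2601, 0.1994]
ee_rot: [0.508, 0.861, 0.0, 0.0]
ft_force: [-0.7, -0.7, 0.4]
grip_width: 1.001
```

Run:
```python
from h import *
p=shot('wrist','w1.png')
o=manip.get_obs(); print(np.round(c2w(p,[0,0,0]),3), np.round(R.from_quat(o['ee_rot']).as_matrix(),3).tolist())
for nm in ['board','board_end']:
  for d in manip.search_frame(p,nm)[:3]: print(nm,round(d['p'],2),np.round(c2w(p,d['xyz']),3))
plan(.5015,-.2595,.2,119)
```

```text
[ 0.461 -0.188  0.334] [[-0.482, 0.876, 0.0], [0.876, 0.482, -0.0], [-0.0, 0.0, -1.0]]
board 0.93 [ 0.354 -0.16   0.003]
board 0.9 [ 0.496 -0.257  0.004]
board 0.58 [ 0.668 -0.28   0.001]
board_end 0.87 [ 0.512 -0.425  0.005]
board_end 0.69 [ 0.355 -0.162  0.009]
board_end 0.65 [ 0.666 -0.277  0.   ]
t 3.95 pos [ 0.4996 -0.2601  0.1994] yaw 118.79 shift now [-0.4  1.9 -0.6] shift after turn [-0.4  1.9 -0.6] turn [ 0.     0.    -0.004] q [ 0.82  0.26 -0.49  1.66  0.13  1.25  0.8 ] F [-0.3  0.2 -0.3] M [ 0.    0.01 -0.  ] g 85.6
```

View pics/w1.png

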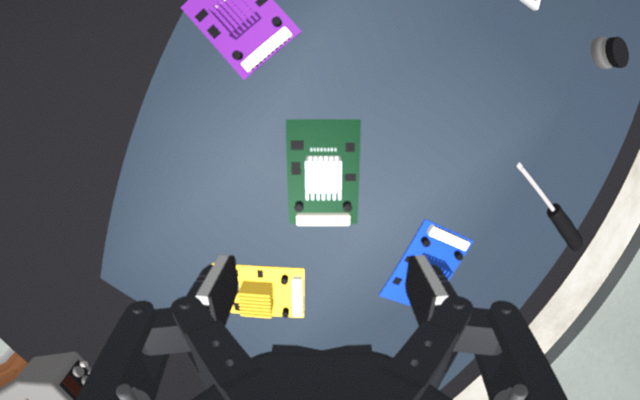

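The wrist view shows the green board at (323,172), square to the hand, with the sink at (323,178) and the connector at (323,220). The yellow look-alike at (262,292) and the blue one at (428,262) sit outside the descent path. I'll fit the board outline in this view.

```bash
cat >> h.py <<'E'
def rectfit(p,seed,cond,z,fish,close=5):
    im=p['frame'].astype(int); m=cond(im).astype(np.uint8)
    m=cv2.morphologyEx(m,cv2.MORPH_CLOSE,np.ones((close,close)))
    n,l,st,c=cv2.connectedComponentsWithStats(m); k=l[seed[1],seed[0]]
    ys,xs=np.where(l==k)
    hull=cv2.convexHull(np.c_[xs,ys].astype(np.int32))[:,0].astype(float)
    P=np.array([ray(p,u,v,z,fish)[:2] for u,v in hull])*1000
    r=cv2.minAreaRect(P.astype(np.float32))
    print(seed,k,len(xs),'c',np.round(r[0],1),'size',np.round(r[1],1),'ang',round(r[2],2)); return r
green=lambda i:((i[...,1]>i[...,0]+20)&(i[...,1]>i[...,2]+15))
E
python3 - <<'E'
from h import *
p=shot('wrist')
gw=lambda i: green(i)|((i.min(-1)>150)&(np.arange(640)[None]<375)&(np.arange(640)[None]>275)&(np.arange(400)[:,None]<232))
rectfit(p,(300,215),gw,.003,True)
# heatsink center at z=.033
im=p['frame'].astype(int); m=(im.min(-1)>120); m[:150]=0;m[205:]=0;m[:,:295]=0;m[:,352:]=0
ys,xs=np.where(m); print('sink px',xs.min(),xs.max(),ys.min(),ys.max())
print(ray(p,(xs.min()+xs.max()+1)/2,(ys.min()+ys.max()+1)/2,.033,True))
E
```

```text
(300, 215) 2 7132 c [ 502.8 -262.4] size [ 79.2 122.5] ang 28.85
sink px 304 342 150 201
[ 0.50012985 -0.25602658  0.033     ]
```

Emit:
arm_command(targets="0 1.7 40 0 0 -0.004;0 0 40 0 0 0;0 0 40 0 0 0;0 0 30 0 0 0;0 0 10 0 0 0")

```text
clock: 4.62
position: [0.5002, -0.2587, 0.0377]
ee_rot: [0.506, 0.862, -0.0, -0.001]
ft_force: [0.5, -0.5, 0.3]
grip_width: 1.0
```

Run:
```python
from h import *
p=shot('wrist','w2.png')
plan(.5018,-.2598,.0145,119)
```

```text
t 4.675 pos [ 0.5003 -0.2588  0.0376] yaw 119.15 shift now [-1.6  0.8 23.1] shift after turn [-1.6  0.8 23.1] turn [-0.001 -0.002  0.003] q [ 0.78  0.44 -0.46  1.81  0.23  0.95  0.73] F [-0.8 -1.1 -0.5] M [ 0.04 -0.    0.  ] g 85.2
```

View pics/w2.png

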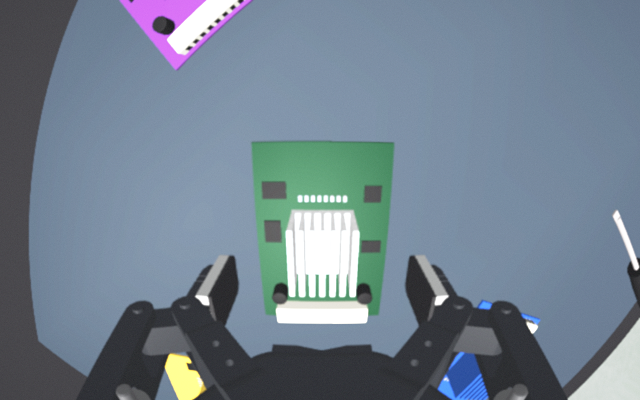

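Run:
```python
from h import *
p=shot('wrist')
a=np.radians(119);ey=np.array([np.cos(a),np.sin(a)]);ex=np.array([ey[1],-ey[0]])
for n,u,v,z in [('L',252,142,.003),('R',394,142,.003),('sTL',293,211,.033),('sTR',354,211,.033),('sBL',287,297,.033),('sBR',359,297,.033),('conTL',277,305,.003),('conR',367,305,.003)]:
    P=ray(p,u,v,z,True)[:2]; d=(P-manip.get_obs()['position'][:2])*1000
    print(n,np.round(P,4),'rel tcp: bx %.1f by %.1f'%(d@ex,d@ey))
```

```text
L [ 0.4386 -0.2271] rel tcp: bx -39.0 by 58.0
R [ 0.5081 -0.1884] rel tcp: bx 40.6 by 58.3
sTL [ 0.4751 -0.2408] rel tcp: bx -13.7 by 28.5
sTR [ 0.5009 -0.2264] rel tcp: bx 15.8 by 28.5
sBL [ 0.4954 -0.2885] rel tcp: bx -19.0 by -23.1
sBR [ 0.5305 -0.2689] rel tcp: bx 21.1 by -23.0
conTL [ 0.4998 -0.3202] rel tcp: bx -30.6 by -53.0
conR [ 0.5541 -0.2899] rel tcp: bx 31.6 by -52.8
```

Emit:
arm_command(targets="-1.7 0.8 8 0 0 0.003;0 0 8 0 0 0;0 0 7 0 0 0;0 0 0 0 0 0")

```text
clock: 5.22
position: [0.5023, -0.2601, 0.0158]
ee_rot: [0.507, 0.862, -0.0, -0.0]
ft_force: [0.2, 0.4, -1.0]
grip_width: 1.003
```

Emit:
arm_command(targets="0 0 0 0 0 0;0 0 0 0 0 0;0 0 0 0 0 0;0 0 0 0 0 0;0 0 0 0 0 0", grip=30, squeeze=40)

```text
clock: 5.85
position: [0.5029, -0.2605, 0.0167]
ee_rot: [0.507, 0.862, -0.0, 0.0]
ft_force: [-0.6, -0.2, 5.8]
grip_width: 0.413
```

Run:
```python
from h import *
p=shot('wrist','w3.png')
plan(.5018,-.2598,.0145,119)
```

```text
t 5.9 pos [ 0.5028 -0.2605  0.0167] yaw 119.04 shift now [ 1.1 -0.5  2.2] shift after turn [ 1.1 -0.5  2.2] turn [0.    0.001 0.001] q [ 0.77  0.48 -0.45  1.81  0.25  0.91  0.72] F [-1.  -0.2  6.4] M [ 0.05  0.3  -0.01] g 34.9
```

View pics/w3.png

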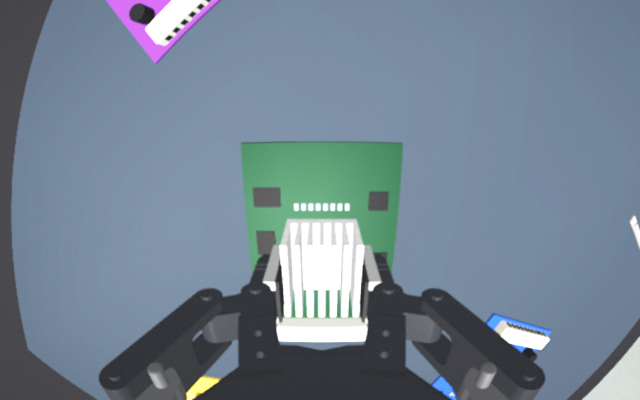

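The pads are closed on the sink (opening 34.9 mm) and the board is square, its bare edge at row 142. Now I lift it.

Emit:
arm_command(targets="0 0 -10 0 0 0;0 0 -30 0 0 0;0 0 -40 0 0 0;0 0 -40 0 0 0;0 0 0 0 0 0", squeeze=60)

```text
clock: 6.52
position: [0.5043, -0.2609, 0.1397]
ee_rot: [0.507, 0.862, 0.0, 0.003]
ft_force: [-0.4, 0.4, -2.9]
grip_width: 0.406
```

Run:
```python
from h import *
p=shot('wrist','w4.png')
plan(.5018,-.2598,.0145,119)
o=manip.get_obs(); C=R.from_quat(o['ee_rot']).as_matrix()
Rm=cv2.Rodrigues(np.array(p['rvec'],float))[0]
print('cam in tool',np.round(C.T@(c2w(p,[0,0,0])-o['position']),4)); print(np.round(Rm@C,3))
```

```text
t 6.575 pos [ 0.5031 -0.2605  0.1375] yaw 119.05 shift now [  1.5  -1.  123. ] shift after turn [  1.3  -0.8 123. ] turn [0.001 0.002 0.001] q [ 0.81  0.32 -0.49  1.72  0.17  1.13  0.78] F [ 0.1  0.3 -3.4] M [0.05 0.03 0.02] g 34.9
cam in tool [ 0.0813  0.0013 -0.137 ]
[[-0.001  1.    -0.001]
 [-0.947 -0.001 -0.322]
 [-0.322  0.001  0.947]]
```

View pics/w4.png

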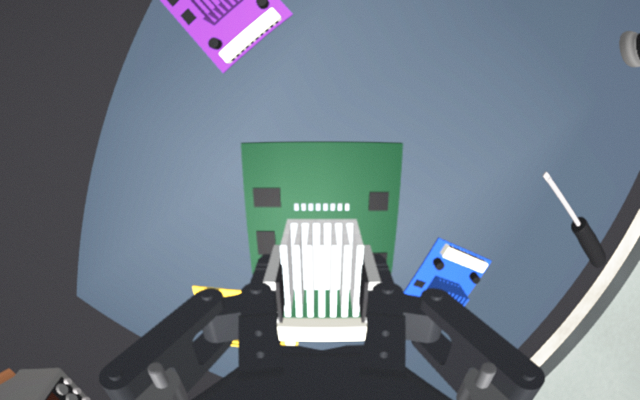

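```bash
python3 - <<'E'
from h import *
p=shot('wrist')
o=manip.get_obs(); C=R.from_quat(o['ee_rot']).as_matrix()
z=o['position'][2]-.0167+.003
for n,u,v in [('L',241.5,142),('R',403,142),('L2',251,265),('R2',394.5,265)]:
    print(n,np.round(C.T@(ray(p,u,v,z,True)-o['position'])*1000,1))
plan(.5644,.0697,.165,98.87)
E
python3 - <<'E'
import cv2
a=cv2.imread('pics/w4.png')[120:290,220:420]
cv2.imwrite('pics/w4c.png',cv2.resize(a,None,fx=3.5,fy=3.5))
E
```

```text
L [ 59.9 -38.7  13.7]
R [59.9 41.7 13.7]
L2 [-10.1 -39.3  13.7]
R2 [-10.2  43.   13.7]
t 6.625 pos [ 0.5023 -0.2602  0.1361] yaw 119.05 shift now [258.3 214.5 -29. ] shift after turn [316.4 112.2 -28.9] turn [-0.     0.     0.352] q [ 0.81  0.33 -0.49  1.73  0.17  1.13  0.78] F [ 0.2  0.2 -2.9] M [0.02 0.01 0.  ] g 35.0
```

View pics/w4c.png

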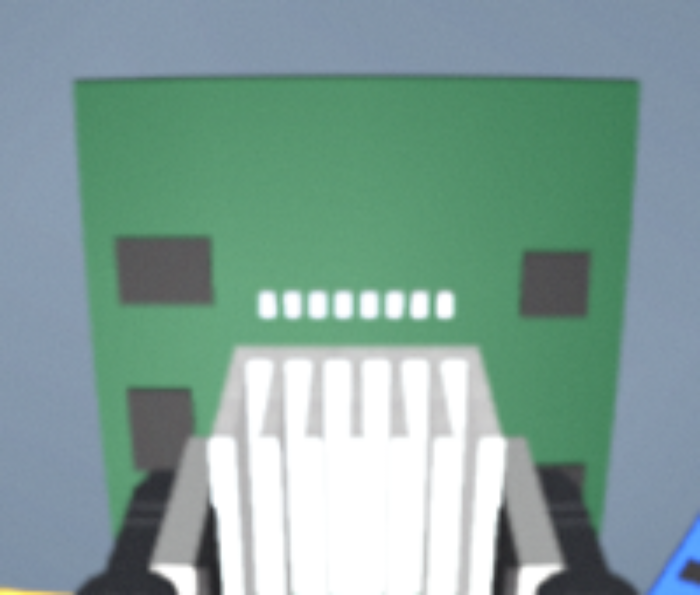

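Emit:
arm_command(targets="0 0 -15 0 0 0.176;0 0 -14 0 0 0.176;30 10 0 0 0 0;40 14 0 0 0 0;40 14 0 0 0 0")

```text
clock: 7.25
position: [0.5223, -0.1444, 0.1636]
ee_rot: [0.65, 0.76, -0.001, -0.001]
ft_force: [1.0, 0.7, -1.8]
grip_width: 0.408
```

Emit:
arm_command(targets="40 14 0 0 0 0;40 14 0 0 0 0;40 14 0 0 0 0;40 14 0 0 0 0;30 10 0 0 0 0")

```text
clock: 7.88
position: [0.5582, 0.0541, 0.1636]
ee_rot: [0.65, 0.76, -0.001, -0.001]
ft_force: [-0.0, 0.2, -2.0]
grip_width: 0.408
```

Emit:
arm_command(targets="16 8 0 0 0 0;0 0 0 0 0 0;0 0 0 0 0 0")

```text
clock: 8.25
position: [0.5644, 0.0674, 0.1648]
ee_rot: [0.651, 0.759, -0.001, -0.0]
ft_force: [0.1, -0.3, -0.8]
grip_width: 0.41
```

Run:
```python
from h import *
p=shot('wrist','w5.png');t=shot('top','t5.png');s=shot('side','s5.png')
plan(.5644,.0697,.165,98.87)
for q in (p,t,s):
  for nm in ['nut','nut_top','bar_edge','seat']:
    for d in manip.search_frame(q,nm)[:1]: print(nm,round(d['p'],2),np.round(c2w(q,d['xyz']),3))
```

```text
t 8.4 pos [0.5645 0.0677 0.1652] yaw 98.77 shift now [2.  0.2 0.2] shift after turn [2.  0.2 0.2] turn [-0.     0.001 -0.002] q [ 0.32  0.33 -0.63  1.68  0.2   1.2  -0.2 ] F [-0.3  0.1 -2.2] M [-0.01  0.01  0.02] g 34.9
nut 0.63 [0.544 0.196 0.099]
nut_top 0.84 [0.542 0.199 0.101]
bar_edge 0.77 [0.545 0.188 0.077]
seat 0.97 [0.553 0.171 0.01 ]
nut 0.57 [0.536 0.199 0.096]
nut_top 0.58 [0.535 0.199 0.099]
bar_edge 0.66 [0.539 0.2   0.099]
seat 0.71 [0.526 0.215 0.009]
nut 0.48 [0.544 0.213 0.094]
nut_top 0.62 [0.541 0.218 0.095]
bar_edge 0.47 [0.547 0.216 0.083]
seat 0.88 [0.547 0.182 0.01 ]
```

View pics/w5.png

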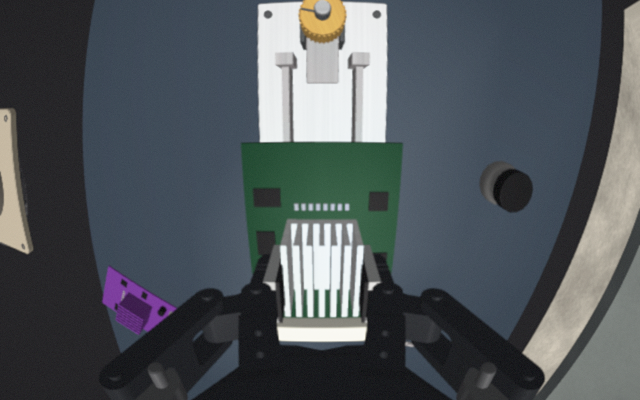

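The board is aligned over the front of the holder: bare edge at row 142, rails at columns 287 and 358, bar front edge near (322,82), nut at (322,20). I'll zoom in to measure.

Run:
```python
import cv2
a=cv2.imread('pics/w5.png')[0:150,240:410]
cv2.imwrite('pics/w5c.png',cv2.resize(a,None,fx=4,fy=4,interpolation=cv2.INTER_CUBIC))
```

```text
(no output)
```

View pics/w5c.png

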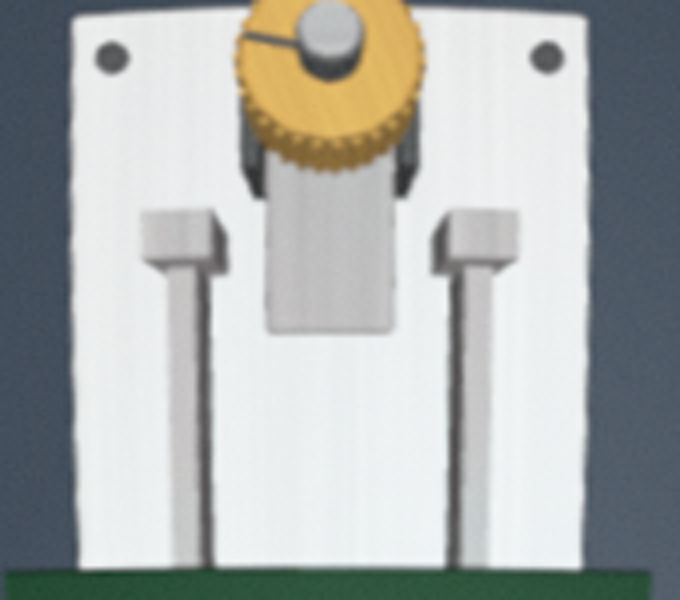

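Run:
```python
from h import *
p=shot('wrist')
o=manip.get_obs(); C=R.from_quat(o['ee_rot']).as_matrix()
def f(n,cu,cv,z):
    X=ray(p,240+cu/4-.4,cv/4-.4,z,True); r=C.T@(X-o['position'])*1000; print(n,np.round(X*1000,1),np.round(r[:2],1)); return r
a=f('railL far',185,290,.045);b=f('railL near',187.5,560,.045)
c=f('railR far',476.5,290,.045);d=f('railR near',473.5,560,.045)
m1=(a+c)/2;m2=(b+d)/2;print('mid',m1[:2],m2[:2],'ang deg',np.degrees(np.arctan2(*(m1-m2)[[1,0]])))
f('stopL top front',178,263,.054);f('stopR',482,263,.054)
f('bar TL',267,331,.0645);f('bar TR',394,331,.0645)
f('stud',331,28,.114)
f('baseL',75,20,.010);f('baseR',587,18,.010)
```

```text
railL far [520.7 166.8  45. ] [103.1 -28.2]
railL near [529.  111.2  45. ] [ 47.  -28.6]
railR far [578.9 175.8  45. ] [103.1  30.7]
railR near [587.7 120.4  45. ] [47.  30.9]
mid [103.13499299   1.2243676 ] [46.97106541  1.14506951] ang deg 0.08089610852178644
stopL top front [519.6 171.4  54. ] [107.9 -28.5]
stopR [578.1 180.5  54. ] [107.9  30.7]
bar TL [539.5 159.8  64.5] [ 93.3 -10.7]
bar TR [562.9 163.4  64.5] [93.3 13. ]
stud [544.3 205.8 114. ] [138.1   1.2]
baseL [480.1 232.1  10. ] [174.  -58.2]
baseR [597.9 251.1  10. ] [174.6  61. ]
```

Emit:
arm_command(targets="0 0 25 0 0 0;0 0 30 0 0 0;0 0 30 0 0 0;0 0 12 0 0 0;0 0 4 0 0 0")

```text
clock: 9.68
position: [0.5645, 0.0693, 0.0642]
ee_rot: [0.65, 0.76, -0.0, -0.0]
ft_force: [0.8, -0.3, -1.0]
grip_width: 0.408
```

Run:
```python
from h import *
p=shot('wrist','w6.png')
plan(.5645,.0677,.0640,98.87)
a=p['frame'][0:240,220:420,::-1]
cv2.imwrite('pics/w6c.png',cv2.resize(a,None,fx=2.5*1.0,fy=2.5,interpolation=cv2.INTER_CUBIC))
```

```text
t 9.725 pos [0.5647 0.0693 0.0643] yaw 98.89 shift now [-1.6 -0.4  0.3] shift after turn [-1.6 -0.4  0.3] turn [ 0. -0.  0.] q [ 0.29  0.44 -0.59  1.77  0.29  1.01 -0.26] F [ 0.1 -0.  -1.4] M [0.03 0.01 0.02] g 34.7
```

View pics/w6c.png

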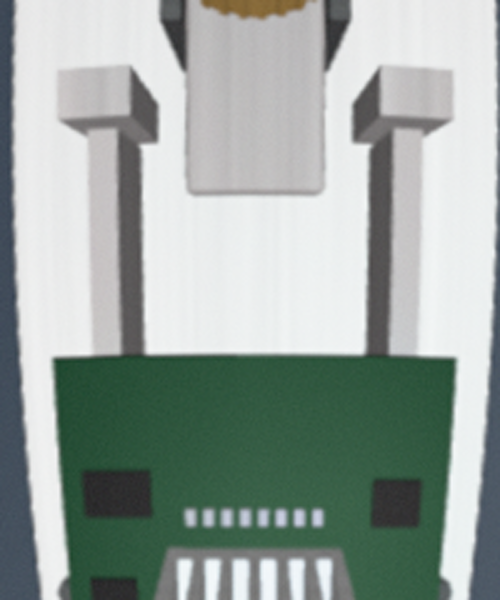

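Run:
```python
from h import *
p=shot('wrist')
o=manip.get_obs(); C=R.from_quat(o['ee_rot']).as_matrix()
def f(n,cu,cv,z):
    X=ray(p,220+cu/2.5-.3,cv/2.5-.3,z,True); r=C.T@(X-o['position'])*1000; print(n,np.round(r[:2],1)); return r
z=o['position'][2]-.0167+.003
f('edgeL',53,357,z);f('edgeR',457,357,z)
f('stopL junction',107,129,.045);f('stopR',405,129,.045);f('stopLtop',95,122,.054)
f('stop block L lft',57,122,.054);f('stop R rt',453,122,.054)
f('rL',107,345,.045);f('rR',404.5,345,.045)
for z in (.063,.066):f('barL',187,190,z),f('barR',325,190,z)
```

```text
edgeL [ 60.8 -39.2]
edgeR [60.8 40.2]
stopL junction [105.9 -28.6]
stopR [105.9  30. ]
stopLtop [106.1 -29.1]
stop block L lft [106.6 -36.4]
stop R rt [106.6  37.5]
rL [ 62.1 -29.4]
rR [62.1 30.7]
barL [ 91.6 -11.2]
barR [91.6 12.6]
barL [ 91.4 -10.9]
barR [91.4 12.3]
```

Lateral offset is within 0.3 mm and it's square. About 45 mm remains to the stops, so I insert 40 mm and then check.

Emit:
arm_command(targets="10 0 0.4 0 0 0;10 0 0 0 0 0;10 0 0 0 0 0;10 0 0 0 0 0;0 0 0 0 0 0")

```text
clock: 10.4
position: [0.5581, 0.11, 0.064]
ee_rot: [0.65, 0.76, 0.0, -0.0]
ft_force: [-0.0, -0.7, -1.7]
grip_width: 0.409
```

Run:
```python
from h import *
p=shot('wrist','w7.png')
plan(.5645,.0677,.0640,98.87)
a=p['frame'][60:260,220:420,::-1]
cv2.imwrite('pics/w7c.png',cv2.resize(a,None,fx=3,fy=3,interpolation=cv2.INTER_CUBIC))
```

```text
t 10.45 pos [0.5583 0.1091 0.0639] yaw 98.93 shift now [-41.9  -0.3  -0.1] shift after turn [-41.9  -0.2  -0.1] turn [0.    0.    0.001] q [ 0.23  0.44 -0.61  1.77  0.29  1.02 -0.33] F [ 0.6 -1.2 -2.5] M [-0.04 -0.02 -0.01] g 35.0
```

View pics/w7c.png

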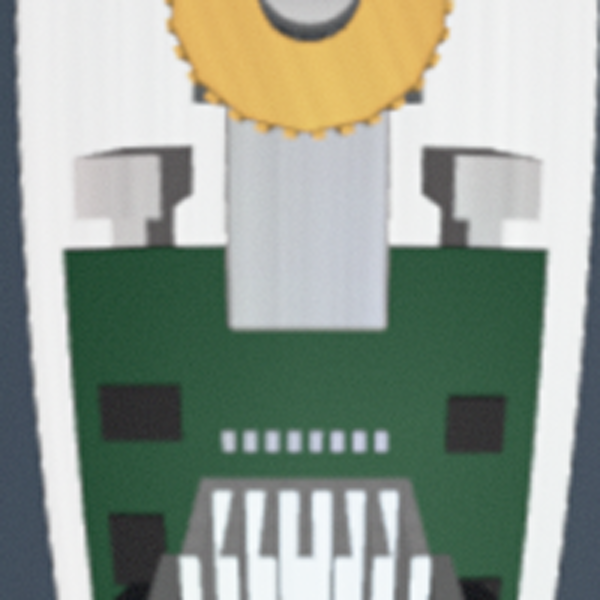

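Emit:
arm_command(targets="2 0.4 0 0 0 0;0 0 0.9 0 0 0;0 0 0.7 0 0 0;0 0 0 0 0 0")

```text
clock: 10.95
position: [0.5584, 0.1105, 0.0622]
ee_rot: [0.65, 0.76, -0.0, 0.0]
ft_force: [0.2, -0.6, -1.4]
grip_width: 0.406
```

Emit:
arm_command(targets="0 0 0.4 0 0 0;1 0 0 0 0 0;0.5 0 0 0 0 0;0 0 0 0 0 0;0 0 0 0 0 0")

```text
clock: 11.58
position: [0.5582, 0.1122, 0.0619]
ee_rot: [0.65, 0.76, -0.0, 0.0]
ft_force: [0.1, -0.1, -2.0]
grip_width: 0.406
```

Run:
```python
from h import *
p=shot('wrist','w8.png')
plan(.5645,.0677,.0640,98.87)
a=p['frame'][60:260,220:420,::-1]
cv2.imwrite('pics/w8c.png',cv2.resize(a,None,fx=3,fy=3,interpolation=cv2.INTER_CUBIC))
```

```text
t 11.625 pos [0.5582 0.1122 0.0619] yaw 98.88 shift now [-44.9  -0.6  -2.1] shift after turn [-44.9  -0.6  -2.1] turn [0. 0. 0.] q [ 0.22  0.45 -0.61  1.77  0.3   1.01 -0.34] F [-1.2  1.  -2. ] M [ 0.01 -0.01  0.01] g 34.9
```

View pics/w8c.png

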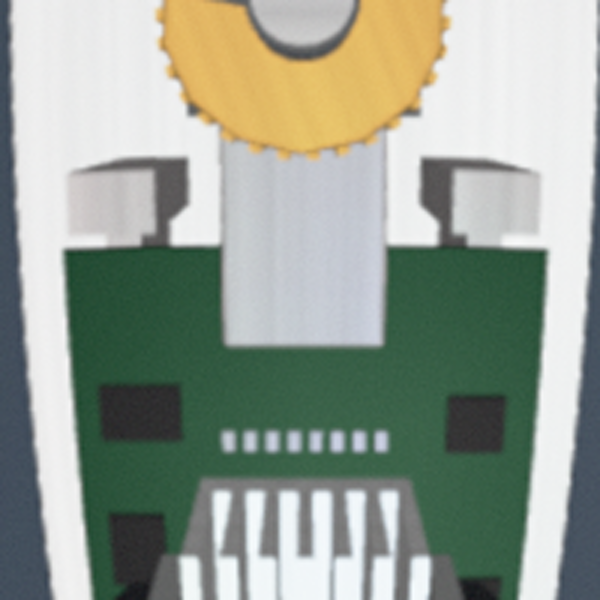

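Emit:
arm_command(targets="0.6 0 0 0 0 0;0.6 0 0 0 0 0;0 0 0 0 0 0")

```text
clock: 12.0
position: [0.558, 0.1135, 0.0619]
ee_rot: [0.65, 0.76, 0.0, 0.0]
ft_force: [-1.0, 0.5, -2.0]
grip_width: 0.41
```

Emit:
arm_command(targets="0.5 0 0 0 0 0;0.4 0 0 0 0 0;0 0 0 0 0 0")

```text
clock: 12.38
position: [0.5578, 0.1143, 0.0619]
ee_rot: [0.65, 0.76, -0.0, 0.0]
ft_force: [-0.5, -0.1, -1.8]
grip_width: 0.409
```

Run:
```python
from h import *
p=shot('wrist','w9.png')
plan(.5645,.0677,.0640,98.87)
a=p['frame'][60:260,220:420,::-1]
cv2.imwrite('pics/w9c.png',cv2.resize(a,None,fx=3,fy=3,interpolation=cv2.INTER_CUBIC))
```

```text
t 12.425 pos [0.5578 0.1143 0.0619] yaw 98.88 shift now [-47.1  -0.6  -2.1] shift after turn [-47.1  -0.6  -2.1] turn [0. 0. 0.] q [ 0.22  0.45 -0.61  1.77  0.3   1.01 -0.35] F [-0.1  1.1 -1.9] M [-0.02 -0.03  0.02] g 35.3
```

View pics/w9c.png

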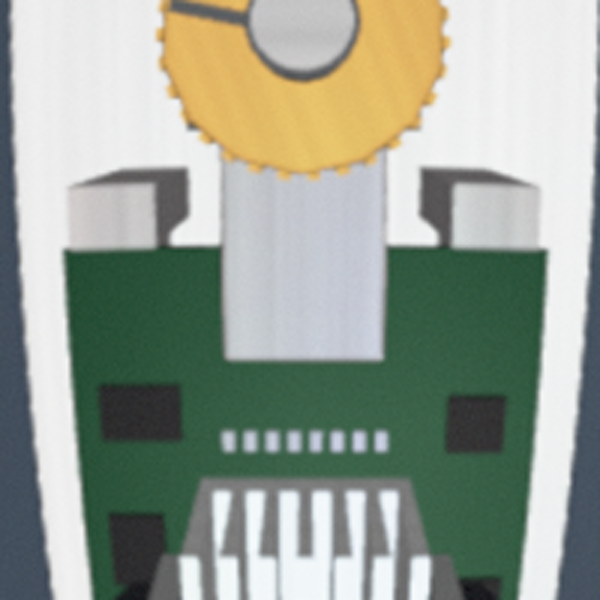

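Emit:
arm_command(targets="0.4 0 0 0 0 0;0 0 0 0 0 0")

```text
clock: 12.68
position: [0.5578, 0.1147, 0.0619]
ee_rot: [0.65, 0.76, -0.0, 0.0]
ft_force: [-0.0, -0.0, -1.8]
grip_width: 0.409
```

Emit:
arm_command(targets="0.4 0 0 0 0 0;0 0 0 0 0 0")

```text
clock: 12.92
position: [0.5577, 0.1152, 0.0619]
ee_rot: [0.65, 0.76, 0.0, 0.0]
ft_force: [-0.5, 0.1, -1.8]
grip_width: 0.407
```

Emit:
arm_command(targets="0.4 0 0 0 0 0;0 0 0 0 0 0")

```text
clock: 13.18
position: [0.5577, 0.1153, 0.0619]
ee_rot: [0.65, 0.76, -0.0, 0.0]
ft_force: [-0.2, 0.3, -1.0]
grip_width: 0.411
```

Run:
```python
from h import *
plan(.5645,.0677,.0640,98.87)
```

```text
t 13.175 pos [0.5577 0.1153 0.0619] yaw 98.88 shift now [-48.1  -0.6  -2.1] shift after turn [-48.1  -0.6  -2.1] turn [0. 0. 0.] q [ 0.22  0.45 -0.61  1.77  0.3   1.01 -0.35] F [-0.2  0.3 -1. ] M [-0.17  0.    0.02] g 35.1
```

Emit:
arm_command(targets="0.4 0 0 0 0 0;0 0 0 0 0 0")

```text
clock: 13.42
position: [0.5577, 0.1154, 0.0619]
ee_rot: [0.65, 0.76, -0.0, 0.0]
ft_force: [0.2, -3.9, 0.1]
grip_width: 0.41
```

Emit:
arm_command(targets="0.4 0 0 0 0 0;0 0 0 0 0 0")

```text
clock: 13.68
position: [0.5577, 0.1154, 0.0619]
ee_rot: [0.65, 0.76, -0.0, 0.0]
ft_force: [-0.1, -4.3, -0.3]
grip_width: 0.407
```

Run:
```python
from h import *
p=shot('wrist','w10.png')
plan(.5645,.0677,.0640,98.87)
a=p['frame'][60:260,220:420,::-1]
cv2.imwrite('pics/w10c.png',cv2.resize(a,None,fx=3,fy=3,interpolation=cv2.INTER_CUBIC))
```

```text
t 13.725 pos [0.5577 0.1154 0.0619] yaw 98.85 shift now [-48.2  -0.6  -2. ] shift after turn [-48.2  -0.6  -2.1] turn [-0.     0.001 -0.   ] q [ 0.22  0.45 -0.61  1.77  0.3   1.01 -0.35] F [-0.4 -6.  -0.3] M [-1.11  0.01  0.13] g 34.8
```

View pics/w10c.png

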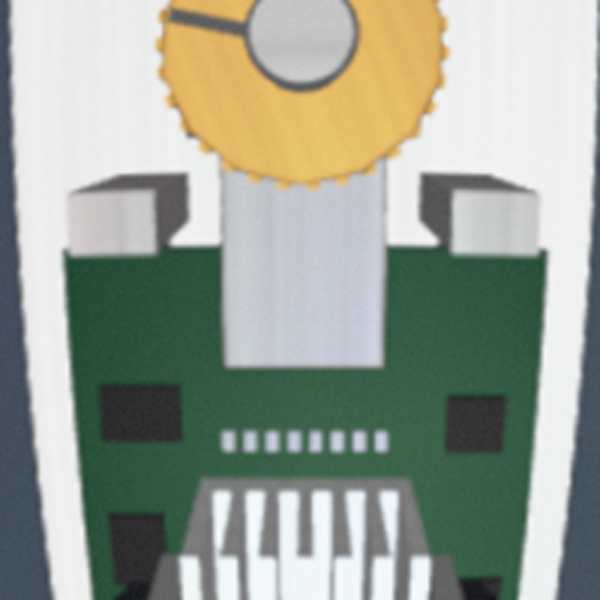

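It's on the stops with about 5 N of push. I relax the push, lower it onto the rails and release.

Emit:
arm_command(targets="-0.6 0 0.3 0 0 0;0 0 0.2 0 0 0;0 0 0 0 0 0")

```text
clock: 14.1
position: [0.5577, 0.1153, 0.0618]
ee_rot: [0.65, 0.76, -0.0, 0.0]
ft_force: [-3.0, -4.6, 4.6]
grip_width: 0.408
```

Run:
```python
from h import *
plan(.5645,.0677,.0640,98.87)
```

```text
t 14.1 pos [0.5577 0.1153 0.0618] yaw 98.86 shift now [-48.1  -0.6  -2.2] shift after turn [-48.1  -0.6  -2.2] turn [-0.     0.001 -0.   ] q [ 0.22  0.45 -0.61  1.77  0.3   1.01 -0.35] F [-3.  -4.6  4.6] M [-1.05  0.5   0.08] g 34.8
```

Emit:
arm_command(targets="0 0 0 0 0 0;0 0 0 0 0 0;0 0 0 0 0 0", grip=55)

```text
clock: 14.48
position: [0.5576, 0.1162, 0.0614]
ee_rot: [0.65, 0.76, 0.0, -0.0]
ft_force: [-0.0, -0.1, 0.8]
grip_width: 0.645
```

Run:
```python
from h import *
p=shot('wrist','w11.png')
plan(.5645,.0677,.0640,98.87)
a=p['frame'][60:400,160:480,::-1]
cv2.imwrite('pics/w11c.png',cv2.resize(a,None,fx=1.76,fy=1.76,interpolation=cv2.INTER_CUBIC))
```

```text
t 14.525 pos [0.5576 0.1161 0.0614] yaw 98.9 shift now [-48.8  -0.7  -2.6] shift after turn [-48.8  -0.7  -2.6] turn [ 0. -0.  0.] q [ 0.22  0.45 -0.61  1.77  0.3   1.01 -0.35] F [-0.4  0.3 -0.2] M [ 0.03  0.03 -0.07] g 54.7
```

View pics/w11c.png

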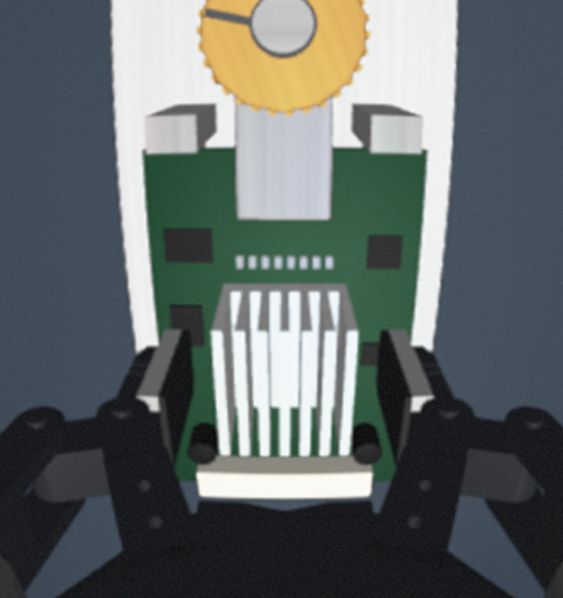

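The board is seated at the stops and the fingers are clear of the sink. Next I lift straight up, move over the nut, and pre-turn anticlockwise for range.

Emit:
arm_command(targets="0 0 -15 0 0 0;0 0 -35 0 0 0;0 0 -40 0 0 0;0 0 -30 0 0 0;0 0 0 0 0 0")

```text
clock: 15.15
position: [0.559, 0.1164, 0.185]
ee_rot: [0.65, 0.76, 0.002, 0.002]
ft_force: [-0.7, 0.2, -0.6]
grip_width: 0.644
```

Run:
```python
from h import *
p=shot('wrist','w12.png');s=shot('side','s12.png')
plan(.5440,.2033,.18,98.87)
a=p['frame'][60:330,200:440,::-1]
cv2.imwrite('pics/w12c.png',cv2.resize(a,None,fx=2.2,fy=2.2,interpolation=cv2.INTER_CUBIC))
a=s['frame'][200:300,270:380,::-1]
cv2.imwrite('pics/s12c.png',cv2.resize(a,None,fx=5.5,fy=5.5,interpolation=cv2.INTER_CUBIC))
```

```text
t 15.25 pos [0.5576 0.1157 0.1819] yaw 98.89 shift now [88.6  0.   1.8] shift after turn [88.6  0.   1.9] turn [0.001 0.    0.   ] q [ 0.26  0.32 -0.65  1.66  0.2   1.23 -0.28] F [ 1.  -0.2 -0.1] M [-0.01  0.01  0.01] g 55.1
```

View pics/w12c.png

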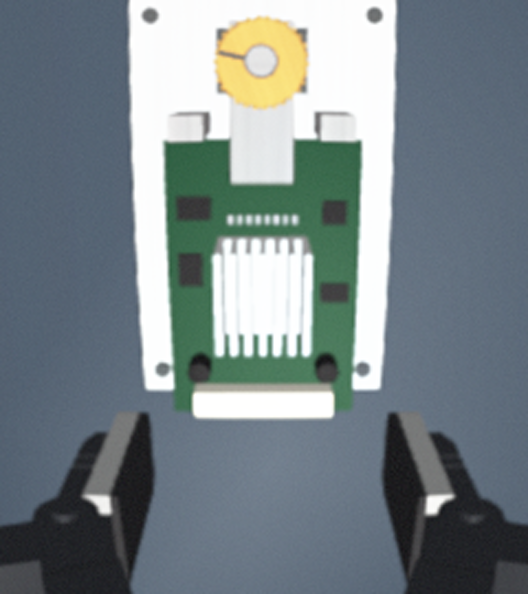

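View pics/s12c.png

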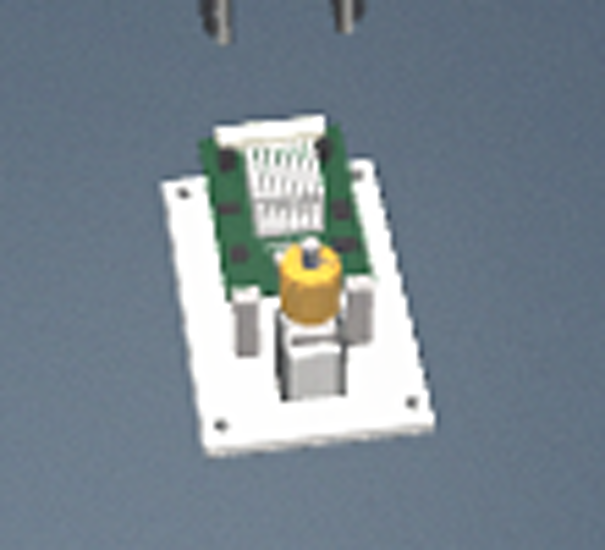

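Run:
```python
from h import *
p=shot('wrist')
o=manip.get_obs(); C=R.from_quat(o['ee_rot']).as_matrix()
g=lambda cu,cv,z:C.T@(ray(p,200+cu/2.2-.3,60+cv/2.2-.3,z,True)-o['position'])*1000
for z in (.094,.098,.100,.102,.106):
    a,b=g(217,60,z),g(307.5,60,z); print(z,np.round(b[1]-a[1],2),np.round((a+b)/2,1))
print('stud',np.round(g(261,60,.114),1))
print('edge',np.round(g(165,140,.048),1),np.round(g(361,140,.048),1))
print('bar',np.round(g(230,183,.0645),1),np.round(g(294,183,.0645),1))
for d in manip.search_frame(p,'nut_top')[:1]: print(np.round(c2w(p,d['xyz']),4))
# slot angle: 
print('slot', np.round(g(219,53,.1),1),np.round(g(243,58,.1),1))
```

```text
0.094 29.03 [89.5 -0.8 87.1]
0.098 28.51 [89.3 -0.7 83.1]
0.1 28.25 [89.3 -0.7 81.1]
0.102 27.99 [89.2 -0.7 79.1]
0.106 27.47 [89.1 -0.7 75.1]
stud [88.7 -1.  67.1]
edge [ 59.7 -39.6 133.1] [ 59.6  37.8 133.1]
bar [ 44.5 -13.1 116.6] [ 44.5  10.8 116.6]
[0.5444 0.2067 0.1004]
slot [ 91.5 -14.2  81.1] [89.8 -6.7 81.1]
```

Emit:
arm_command(targets="22 0 0 0 0 0;22 0 0 0 0 0;22 0 0 0 0 0;22.6 0 0 0 0 0;0 0 0 0 0 -0.18")

```text
clock: 15.98
position: [0.5427, 0.2055, 0.1806]
ee_rot: [0.577, 0.817, -0.0, -0.001]
ft_force: [0.9, -0.4, 0.1]
grip_width: 0.644
```

Emit:
arm_command(targets="0 0 0 0 0 -0.18;0 0 0 0 0 -0.18;0 0 0 0 0 -0.18;0 0 0 0 0 -0.18;0 0 0 0 0 -0.18")

```text
clock: 16.6
position: [0.5435, 0.2031, 0.1805]
ee_rot: [0.164, 0.986, -0.0, -0.001]
ft_force: [-0.3, 0.3, 0.1]
grip_width: 0.645
```

Emit:
arm_command(targets="0 0 0 0 0 -0.18;0 0 0 0 0 -0.18;0 0 0 0 0 -0.18;0 0 0 0 0 -0.18;0 0 0 0 0 -0.18")

```text
clock: 17.23
position: [0.5435, 0.203, 0.1805]
ee_rot: [-0.281, 0.96, 0.0, -0.001]
ft_force: [-0.8, 0.3, -0.2]
grip_width: 0.644
```

Emit:
arm_command(targets="0 0 0 0 0 -0.18;0 0 0 0 0 -0.18;0 0 0 0 0 -0.18;0 0 0 0 0 -0.15;0 0 0 0 0 0")

```text
clock: 17.85
position: [0.5436, 0.2031, 0.1805]
ee_rot: [-0.586, 0.81, 0.001, -0.001]
ft_force: [0.6, 0.1, -0.1]
grip_width: 0.645
```

Run:
```python
from h import *
p=shot('wrist','w13.png')
plan(.5440,.2033,.08,98.87+np.degrees(2.68))
o=manip.get_obs(); C=R.from_quat(o['ee_rot']).as_matrix(); print(np.round(C,3))
```

```text
t 17.9 pos [0.5436 0.2031 0.1807] yaw -108.32 shift now [ -0.3  -0.4 100.7] shift after turn [ -0.3  -0.3 100.7] turn [ 0.001 -0.    -0.013] q [ 0.44  0.53 -1.16  1.62  0.5   1.33  2.04] F [-0.4  0.1  0.1] M [-0.02 -0.05 -0.02] g 54.9
[[-0.314 -0.949 -0.001]
 [-0.949  0.314  0.   ]
 [ 0.     0.001 -1.   ]]
```

View pics/w13.png

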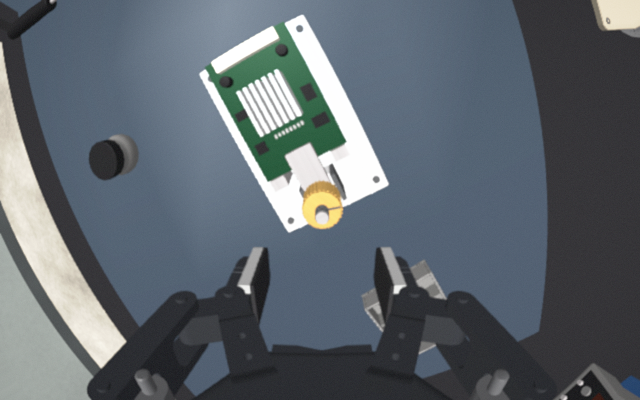

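Emit:
arm_command(targets="-0.3 -0.4 25 0 0 0;0 0 25 0 0 0;0 0 20 0 0 0;0 0 10 0 0 0;0 0 0 0 0 0")

```text
clock: 18.52
position: [0.5443, 0.2034, 0.1011]
ee_rot: [-0.587, 0.81, 0.0, -0.0]
ft_force: [0.9, 0.3, 1.1]
grip_width: 0.647
```

Run:
```python
from h import *
p=shot('wrist','w14.png')
plan(.5440,.2033,.08,98.87+np.degrees(2.66))
cv2.imwrite('pics/w14c.png',cv2.resize(p['frame'][150:400,200:440,::-1],None,fx=2.2,fy=2.2,interpolation=cv2.INTER_CUBIC))
```

```text
t 18.575 pos [0.5446 0.2036 0.1017] yaw -108.16 shift now [ 0.5  0.4 21.7] shift after turn [ 0.5  0.4 21.7] turn [-0.    0.    0.01] q [ 0.4   0.61 -1.09  1.69  0.58  1.2   1.99] F [ 0.  -0.5 -0.1] M [ 0.03  0.03 -0.02] g 54.9
```

View pics/w14c.png

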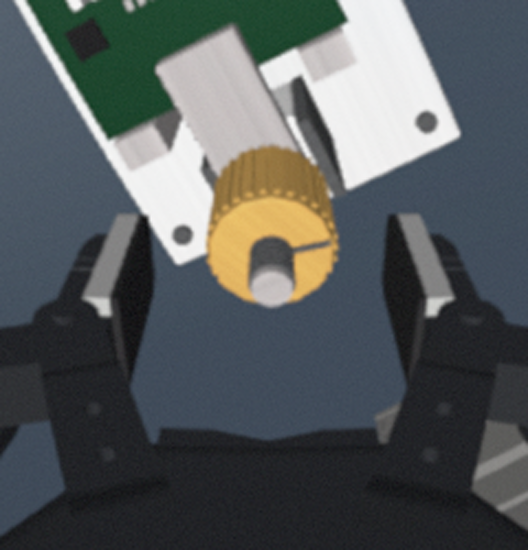

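The nut at (273,225 in the crop) is centred between the pads. I descend and grip.

Emit:
arm_command(targets="0.5 0.4 8 0 0 0;0 0 8 0 0 0;0 0 5.5 0 0 0;0 0 0 0 0 0;0 0 0 0 0 0")

```text
clock: 19.2
position: [0.544, 0.2032, 0.0801]
ee_rot: [-0.587, 0.81, -0.0, 0.0]
ft_force: [-0.4, 0.3, -0.3]
grip_width: 0.645
```

Emit:
arm_command(targets="0 0 0 0 0 0;0 0 0 0 0 0;0 0 0 0 0 0;0 0 0 0 0 0;0 0 0 0 0 0", grip=20, squeeze=50)

```text
clock: 19.82
position: [0.5437, 0.2033, 0.0804]
ee_rot: [-0.587, 0.81, -0.0, -0.0]
ft_force: [-3.1, -1.6, 5.0]
grip_width: 0.336
```

Run:
```python
from h import *
p=shot('wrist','w15.png')
plan(.5440,.2033,.08,98.87+np.degrees(2.66))
cv2.imwrite('pics/w15c.png',cv2.resize(p['frame'][150:400,200:440,::-1],None,fx=2.2,fy=2.2,interpolation=cv2.INTER_CUBIC))
```

```text
t 19.875 pos [0.5436 0.2033 0.0804] yaw -108.12 shift now [-0.1 -0.4  0.4] shift after turn [-0.1 -0.4  0.4] turn [ 0.   -0.    0.01] q [ 0.39  0.63 -1.07  1.71  0.6   1.17  1.97] F [-2.6 -1.2  5. ] M [-0.15  0.67  0.  ] g 28.6
```

View pics/w15c.png

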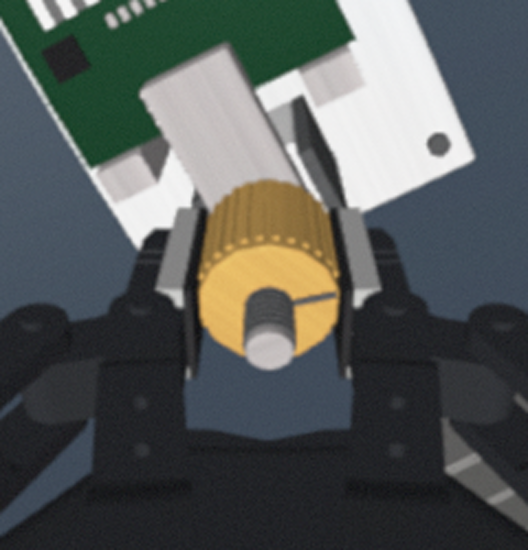

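Emit:
arm_command(targets="0 0 0.34 0 0 0.18;0 0 0.34 0 0 0.18;0 0 0.34 0 0 0.18;0 0 0.34 0 0 0.18;0 0 0.34 0 0 0.18")

```text
clock: 20.5
position: [0.5434, 0.2035, 0.0787]
ee_rot: [-0.174, 0.985, 0.0, -0.0]
ft_force: [-4.3, 0.1, 4.1]
grip_width: 0.337
```

Run:
```python
from h import *
p=shot('wrist','w16.png')
plan(.5440,.2033,.08,98.87+np.degrees(2.66)-np.degrees(.9))
cv2.imwrite('pics/w16c.png',cv2.resize(p['frame'][150:400,200:440,::-1],None,fx=2.2,fy=2.2,interpolation=cv2.INTER_CUBIC))
```

```text
t 20.55 pos [0.5434 0.2035 0.0787] yaw -160.51 shift now [-0.5 -0.4 -1.3] shift after turn [-0.5 -0.4 -1.3] turn [ 0.    -0.    -0.004] q [ 0.27  0.54 -0.9   1.72  0.47  1.11  1.14] F [-4.1  0.5  3.6] M [ 0.17  0.84 -0.07] g 28.5
```

View pics/w16c.png

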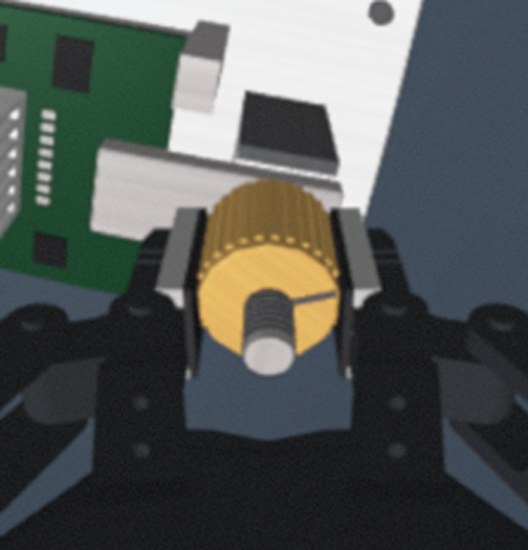

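The slot stays put between the pads, so the nut turns with the hand (Mz about -0.07). I continue.

Emit:
arm_command(targets="0 0 0.34 0 0 0.18;0 0 0.34 0 0 0.18;0 0 0.34 0 0 0.18;0 0 0.34 0 0 0.18;0 0 0.34 0 0 0.18")

```text
clock: 21.18
position: [0.5433, 0.2039, 0.077]
ee_rot: [0.27, 0.963, 0.0, -0.0]
ft_force: [-4.4, 1.0, 4.7]
grip_width: 0.339
```

Run:
```python
from h import *
p=shot('wrist')
plan(.5438,.2033,.08,98.87)
print(w2p)
for d in manip.search_frame(p,'nut_top')[:1]: print(np.round(c2w(p,d['xyz']),4))
```

```text
t 21.225 pos [0.5433 0.2039 0.0769] yaw 148.09 shift now [-0.8 -0.3 -3.1] shift after turn [-0.7  0.4 -3.1] turn [-0.    -0.001  0.859] q [ 0.15  0.48 -0.73  1.73  0.36  1.07  0.32] F [-4.4  1.5  4.3] M [ 0.37  0.89 -0.13] g 28.5
<function w2p at 0x7f95d6e18ea0>
[0.533  0.2117 0.0985]
```

Emit:
arm_command(targets="0 0 0.32 0 0 0.17;0 0 0.32 0 0 0.17;0 0 0.32 0 0 0.17;0 0 0.2 0 0 0.1")

```text
clock: 21.78
position: [0.5435, 0.2041, 0.0758]
ee_rot: [0.545, 0.838, 0.0, -0.0]
ft_force: [-4.5, 2.6, 5.2]
grip_width: 0.332
```

Run:
```python
from h import *
plan(.5438,.2033,.08,98.87)
```

```text
t 21.775 pos [0.5435 0.2041 0.0758] yaw 113.96 shift now [-0.9 -0.1 -4.2] shift after turn [-0.8  0.1 -4.2] turn [ 0.    -0.001  0.263] q [ 0.06  0.45 -0.61  1.73  0.29  1.05 -0.23] F [-4.5  2.6  5.2] M [0.39 0.94 0.02] g 28.4
```

Emit:
arm_command(targets="0 0 0.2 0 0 0.1;0 0 0.2 0 0 0.1;0 0 0.2 0 0 0.1")

```text
clock: 22.15
position: [0.5436, 0.2042, 0.0752]
ee_rot: [0.664, 0.748, 0.0, -0.0]
ft_force: [-4.3, 2.4, 6.2]
grip_width: 0.335
```

Run:
```python
from h import *
plan(.5438,.2033,.08,98.87)
```

```text
t 22.15 pos [0.5436 0.2042 0.0752] yaw 96.82 shift now [-0.9  0.1 -4.8] shift after turn [-0.9  0.  -4.8] turn [ 0.    -0.001 -0.036] q [ 0.02  0.44 -0.56  1.74  0.27  1.04 -0.51] F [-4.3  2.4  6.2] M [0.5  0.88 0.03] g 28.6
```

Emit:
arm_command(targets="0 0 0.2 0 0 0.1;0 0 0.2 0 0 0.1")

```text
clock: 22.4
position: [0.5437, 0.2042, 0.0748]
ee_rot: [0.735, 0.678, 0.0, -0.0]
ft_force: [-3.0, 3.2, 5.1]
grip_width: 0.338
```

Run:
```python
from h import *
plan(.5438,.2033,.08,98.87)
```

```text
t 22.4 pos [0.5437 0.2042 0.0748] yaw 85.37 shift now [-0.9  0.2 -5.2] shift after turn [-0.9 -0.  -5.2] turn [ 0.    -0.001 -0.236] q [-0.01  0.44 -0.52  1.74  0.25  1.03 -0.7 ] F [-3.   3.2  5.1] M [0.49 0.92 0.03] g 28.9
```

Emit:
arm_command(targets="0 0 0.2 0 0 0.1;0 0 0.2 0 0 0.1")

```text
clock: 22.65
position: [0.5434, 0.2024, 0.0746]
ee_rot: [0.799, 0.601, -0.001, 0.001]
ft_force: [-10.4, -8.2, 17.1]
grip_width: 0.337
```

Run:
```python
from h import *
plan(.5438,.2033,.08,98.87)
p=shot('wrist')
cv2.imwrite('pics/w17c.png',cv2.resize(p['frame'][150:400,200:440,::-1],None,fx=2.2,fy=2.2,interpolation=cv2.INTER_CUBIC))
```

```text
t 22.65 pos [0.5434 0.2024 0.0746] yaw 73.95 shift now [ 1.   0.1 -5.4] shift after turn [ 0.9  0.6 -5.4] turn [-0.001  0.003 -0.435] q [-0.04  0.43 -0.49  1.74  0.23  1.03 -0.89] F [-10.4  -8.2  17.1] M [-1.63  2.3   1.  ] g 28.8
```

View pics/w17c.png

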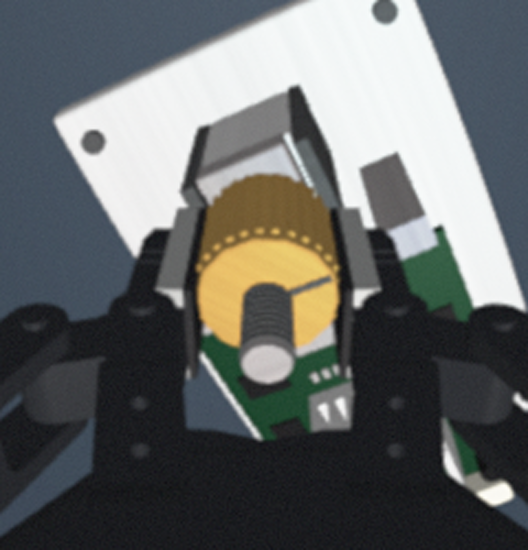

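Emit:
arm_command(targets="0 0 0.2 0 0 0.1;0 0 0.2 0 0 0.1")

```text
clock: 22.95
position: [0.5432, 0.2025, 0.0743]
ee_rot: [0.855, 0.519, -0.001, 0.001]
ft_force: [-10.7, -7.1, 13.6]
grip_width: 0.336
```

Run:
```python
from h import *
plan(.5438,.2033,.08,98.87)
```

```text
t 22.95 pos [0.5432 0.2025 0.0743] yaw 62.48 shift now [ 1.   0.1 -5.7] shift after turn [ 0.7  0.7 -5.7] turn [-0.001  0.002 -0.635] q [-0.07  0.42 -0.45  1.74  0.21  1.03 -1.07] F [-10.7  -7.1  13.6] M [-1.36  1.98  1.19] g 28.7
```

Mz jumped from 0.03 to 1.0 N m between yaw 85° and 74°, and Fz rose. The slot has also shifted in the pads (crop (310,285)). So the nut bottomed after about 2.95 rad and the pads slipped on it; my next command had already gone out and slipped further. I'll open, relieve the strain, regrip, and take a clean reference at the stop.

Emit:
arm_command(targets="0 0 0 0 0 0;0 0 0 0 0 0;0 0 0 0 0 0", grip=42)

```text
clock: 23.32
position: [0.5439, 0.2028, 0.0733]
ee_rot: [0.856, 0.517, -0.0, 0.0]
ft_force: [0.4, -0.4, -0.6]
grip_width: 0.493
```

Run:
```python
from h import *
plan(.5438,.2036,.0745,62)
p=shot('wrist','w18.png')
cv2.imwrite('pics/w18c.png',cv2.resize(p['frame'][150:400,200:440,::-1],None,fx=2.2,fy=2.2,interpolation=cv2.INTER_CUBIC))
```

```text
t 23.325 pos [0.5439 0.2028 0.0733] yaw 62.32 shift now [ 0.6 -0.5 -1.2] shift after turn [ 0.6 -0.5 -1.2] turn [-0.     0.     0.006] q [-0.07  0.42 -0.45  1.74  0.21  1.02 -1.07] F [ 0.4 -0.4 -0.6] M [ 0.01 -0.01  0.03] g 42.1
```

View pics/w18c.png

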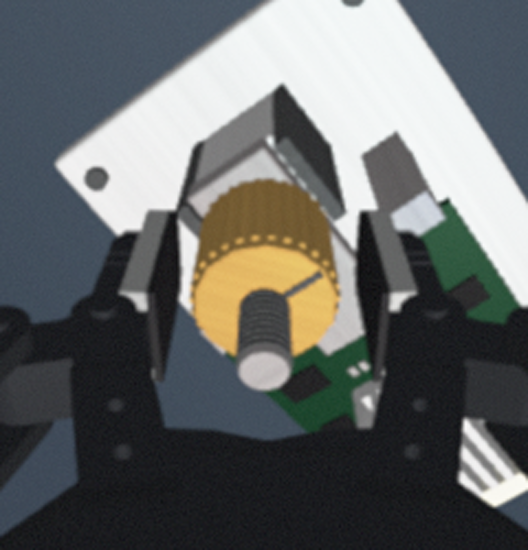

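```bash
cat >> h.py <<'E'
def slot(p,a,b,z,s=2.2,ox=200,oy=150):
    A=ray(p,ox+a[0]/s-.3,oy+a[1]/s-.3,z,True);B=ray(p,ox+b[0]/s-.3,oy+b[1]/s-.3,z,True)
    d=B-A; print('slot world deg',round(np.degrees(np.arctan2(d[1],d[0])),1),'len',round(np.hypot(*d[:2])*1000,1))
E
python3 - <<'E'
from h import *
p=shot('wrist')
slot(p,(287,297),(321,275),.094)
c=[ray(p,200+u/2.2-.3,150+v/2.2-.3,.094,True) for u,v in [(192,300),(339,300)]]
print(np.round(c,4), np.linalg.norm(c[1]-c[0]))
E
```

```text
slot world deg 10.6 len 8.5
[[0.5318 0.2118 0.094 ]
 [0.5583 0.198  0.094 ]] 0.029838164828791983
```

Emit:
arm_command(targets="0.4 -0.4 -1 0 0 0;0 0 0 0 0 0")

```text
clock: 23.68
position: [0.5438, 0.2037, 0.0746]
ee_rot: [0.856, 0.517, 0.0, 0.0]
ft_force: [0.2, -0.4, -0.3]
grip_width: 0.491
```

Emit:
arm_command(targets="0 0 0 0 0 0;0 0 0 0 0 0;0 0 0 0 0 0;0 0 0 0 0 0", grip=20, squeeze=50)

```text
clock: 24.18
position: [0.5437, 0.2037, 0.0747]
ee_rot: [0.856, 0.517, 0.0, 0.0]
ft_force: [-2.6, -0.5, 5.0]
grip_width: 0.338
```

Run:
```python
from h import *
plan(.5438,.2036,.0745,62)
```

```text
t 24.175 pos [0.5437 0.2037 0.0747] yaw 62.22 shift now [-0.   0.1  0.2] shift after turn [-0.   0.1  0.2] turn [ 0.    -0.     0.004] q [-0.07  0.42 -0.45  1.74  0.21  1.03 -1.08] F [-2.6 -0.5  5. ] M [-0.06  0.6   0.  ] g 28.8
```

Emit:
arm_command(targets="0 0 0 0 0 0.02;0 0 0 0 0 0")

```text
clock: 24.42
position: [0.5437, 0.2037, 0.0747]
ee_rot: [0.861, 0.508, 0.0, 0.0]
ft_force: [-3.0, -0.0, 4.5]
grip_width: 0.338
```

Run:
```python
from h import *
plan(.5438,.2036,.0745,62)
```

```text
t 24.425 pos [0.5437 0.2037 0.0747] yaw 61.08 shift now [-0.   0.2  0.2] shift after turn [-0.   0.2  0.2] turn [ 0.     0.    -0.016] q [-0.07  0.42 -0.45  1.74  0.21  1.03 -1.1 ] F [-3.  -0.   4.5] M [-0.12  0.57  0.24] g 28.8
```

A 0.02 rad clockwise nudge gives 0.24 N m, so it is at the hard stop; the reference yaw is 62.1°. Backing off a quarter turn means going to yaw 152.3°.

Emit:
arm_command(targets="0 0 -0.3 0 0 -0.17;0 0 -0.32 0 0 -0.17;0 0 -0.32 0 0 -0.17;0 0 -0.32 0 0 -0.17;0 0 -0.32 0 0 -0.17")

```text
clock: 25.05
position: [0.5438, 0.2037, 0.0763]
ee_rot: [0.573, 0.82, 0.0, 0.0]
ft_force: [-2.5, -0.8, 5.3]
grip_width: 0.337
```

Emit:
arm_command(targets="0 0 -0.32 0 0 -0.17;0 0 -0.32 0 0 -0.17;0 0 -0.32 0 0 -0.17;0 0 -0.32 0 0 -0.17;0 0 -0.1 0 0 -0.06")

```text
clock: 25.68
position: [0.5438, 0.2037, 0.0778]
ee_rot: [0.239, 0.971, 0.0, 0.0]
ft_force: [-2.1, 0.2, 5.3]
grip_width: 0.337
```

Emit:
arm_command(targets="0 0 0 0 0 0;0 0 0 0 0 0")

```text
clock: 25.92
position: [0.5438, 0.2037, 0.0778]
ee_rot: [0.24, 0.971, 0.0, 0.0]
ft_force: [-2.2, -1.3, 5.2]
grip_width: 0.336
```

Run:
```python
from h import *
plan(.5438,.2036,.0775,152.3)
p=shot('wrist','w19.png')
cv2.imwrite('pics/w19c.png',cv2.resize(p['frame'][150:400,200:440,::-1],None,fx=2.2,fy=2.2,interpolation=cv2.INTER_CUBIC))
```

```text
t 25.925 pos [0.5438 0.2037 0.0778] yaw 152.17 shift now [-0.  -0.1  0.3] shift after turn [-0.  -0.1  0.3] turn [ 0.     0.    -0.002] q [ 0.15  0.49 -0.73  1.73  0.36  1.07  0.38] F [-2.2 -1.3  5.2] M [-0.07  0.51  0.01] g 28.7
```

View pics/w19c.png

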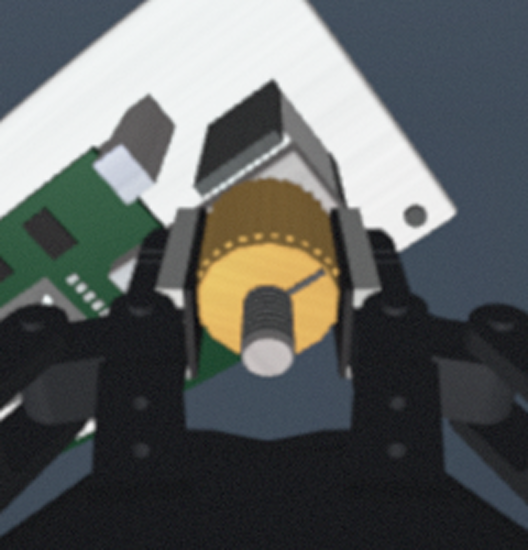

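Run:
```python
from h import *
p=shot('wrist'); slot(p,(289,294),(324,271),.097)
s=shot('side');t=shot('top')
a=cv2.resize(s['frame'][200:300,260:380,::-1],None,fx=3.3,fy=3.3*1.0,interpolation=cv2.INTER_CUBIC)
b=cv2.resize(t['frame'][170:270,190:310,::-1],None,fx=3.3,fy=3.3,interpolation=cv2.INTER_CUBIC)
cv2.imwrite('pics/f.png',np.hstack([a,b]))
```

```text
slot world deg 100.8 len 8.9
```

View pics/f.png

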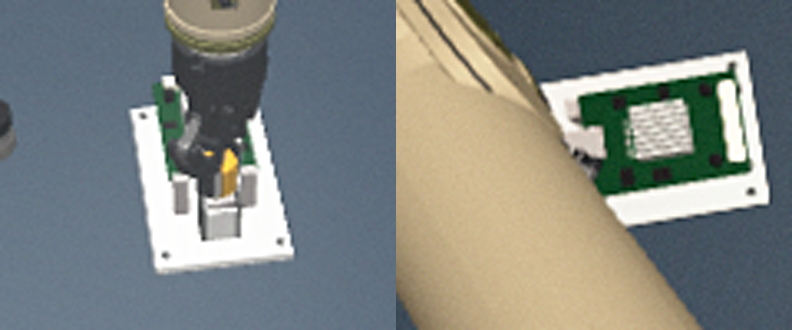

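The slot turned from 10.6° to 100.8°, which is a quarter turn. The top view shows the board still square on the rails and under the bar, and the nut is still gripped. I hand in.

Run:
```python
from workcell import manip
print(manip.hand_in(), manip.get_obs()['clock'])
```

```text
the job is handed in; nothing more can be done
the job is handed in; nothing more can be done
```

The green board is seated in the holder and the nut is backed off a quarter turn and still gripped. I handed the job in shortly after 26 s on the robot's clock, well inside the 72 s limit; there is no verdict from the system.

- **Board:** I gripped it by the heat sink, slid it bare end first under the bar and felt the stops at about 5 N. I then lowered it onto the rails and released it. In the wrist images it sat within about 0.5 mm of centre and was square. The last top view shows it still square on the rails and under the bar.
- **Nut:** I screwed it down about 2.95 rad until the torque jumped from 0.03 to 1.0 N m.
- **Overrun:** One extra command of 0.2 rad went out after it bottomed, and the pads slipped on the nut. I opened, regripped, and confirmed the hard stop with a 0.02 rad nudge (0.24 N m). I then backed off.
- **Final checks:** The hand turned 90° from that reference and the nut's slot turned 90.2°. The hand rose 3.1 mm with the nut, against 3.0 mm expected. The grip force on the nut is still 50 N.

The arm hid part of the holder in the last side and top views. The stop-side corners of the board were last seen clearly before I gripped the nut.

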